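Move the barista's row to the steel rack in reverse order

ROBOT

A 7-joint arm with a two-finger parallel gripper is mounted at the origin on a cart in front of the work surface, level with it; the furniture and walls round the work are solid. World frame = base frame: x ahead of the robot, y to its left, z up, the work surface at z = 0. Lengths are in m, angles in rad, forces in N, time in s.
With the tool pointing down it reaches from about 0.425 to 0.925 m from the base axis. Payload 6.8 kg.
Tool frame: the origin (TCP) lies at the very end of the fingers, on their centre line; the grasp point (between the pads) lies bot.tcp_to_grasp behind it (bot.tcp_to_grasp is the distance from the TCP to the grasp point, in m); z points along the fingers, y is the line along which they close (so a half turn about z gives the same grasp; the last joint's range is limited). The gripper opens to 85 mm and grips with 20 to 120 N. Pads are 22 mm wide; open, the fingers measure 114 mm over their backs; the gripper's body (76 mm by 85 mm) begins 54 mm behind the grasp point. The pads swing forward as they close: fully open they stand 13 mm farther back than shut.
Start: joints at [-1.405, 0.477, 0.022, 1.555, -0.011, 1.109, -0.083], TCP at [0.183, 0.65, 0.192] pointing down, gripper open.
Joint ranges: [-2.96, 2.96], [-0.34, 2.1], [-1.41, 1.46], [0.24, 2.44], [-1.37, 4.51], [0.17, 1.92], [-2.96, 2.96]. Speed limits (rad/s): [2.39, 2.39, 3.14, 3.14, 3.14, 3.14, 3.14].

INTERFACE

Orientations are given as a unit quaternion [w, x, y, z].
In Python, from station import bot gives the robot as it stands.
- The arm moves only by the tool servo_tool, never from a script. Its argument "motion" is a list that holds one entry, the list of rows, each a list of 7 numbers: the shift along the tool's x, y, z in m, then the turn, a rotation vector about the tool's x, y, z in units of 5 degrees (1.0 is 5 degrees), then the opening, from 0 (shut) to 1 (fully open). A call has 1 to 20 rows; each row is the pose to reach, as a shift and turn from the pose commanded when the call began, along the tool's axes at that moment; what a row does not reach only later rows make up. A row lasts 1/12 s, in which the tool goes at most 41.7 mm and 7.16 degrees, less where a joint would pass 70% of its speed; a pose out of reach is approached as far as the arm can. A call with a gripper value outside its range is refused whole. The fingers move at their own pace and stop on an object; "grip_force" is the grip in N (left out, the last holds). Time passes only in rows, so rows that repeat a pose let the fingers close. It gives the time, the measured TCP pose, the force, the opening and the grip force at its end, in the units of the state.
- bot.get_obs(): the state, without advancing time (a new reading comes with each control period).
- bot.read_camera(name): name is "scene" or "top" or "wrist"; returns a dict with "img" (384x512x3 uint8, red, green, blue), "K" (3x3 intrinsics, pixels), "pose" (4x4, takes a point from camera to world coordinates). Camera axes: x right, y down, z forward; pixel columns grow to the right and rows downward; lengths in m; the calibration is good to about 2 mm. A picture is of the moment at which its call begins. There is no depth.
- bot.hand_in(): hands the job in; it is judged then, once.
The state is a dict: "t": time; "q": joint angles; "joint_vel": joint speeds; "joint_torque": joint torques, N m; "eef_pos": TCP position; "tool_rot": TCP orientation; "contact_force": force on the tool from outside, world axes, zero at the start; "torque": the same for the moment, N m; "gripper_width": opening from 0.0 (shut) to 1.0 (fully open); "grasp_force": force on a finger pad.
Only numpy, scipy, OpenCV 4.12 (cv2) and the standard library are available. Lean on these libraries where they do the work, as an engineer would, in place of code of your own. Each camera call takes 0.05 s, during which the arm holds its last target. There are 200 camera calls.

TASK

Move the four things (two spice jars, a mill and a coffee tamper) from the pale wooden rack to the empty steel rack, in reverse order: what stands at the left end of the wooden rack goes to the right end of the steel rack, and so on along the row. Set each one upright in the middle of its own place, on the black pad, without tipping any of them over on the way, and let go of all of them.

Things in the scene. Friction and masses are not known exactly. Their poses are not given: they have to be found in the camera images.
- wood_rack: The full rack: pale wooden board 330 x 70 x 12 mm, fixed. Origin: centre of its underside; y along the row, +y to the robot's left, x away from it. Four places, middles at x = 0, y = +120, +40, -40, -120 mm, each a black pad 62 mm across, its top 15 mm above the worktop. Wooden fins 5 mm thick, 56 mm long, at y = 0, +-80, +-160 mm, top 30 mm above the worktop.
- steel_rack: The empty rack: bright steel board 330 x 70 x 12 mm, fixed. Origin: centre of its underside; y along the row, +y to the robot's left, x away from it. Four places, middles at x = 0, y = +120, +40, -40, -120 mm, each a black pad 62 mm across, its top 15 mm above the worktop. Dark wire hoops 5 mm thick, 56 mm long, at y = 0, +-80, +-160 mm, top 30 mm above the worktop.
- green_jar: Spice jar with a green label and dark lid, round, 44 mm across all the way up, 105 mm tall, about 0.11 kg. Loose, stands upright at the start on its pad in the wooden rack. Origin: centre of its underside; z up.
- blue_jar: Spice jar with a dark blue label and black lid, round, 40 mm across all the way up, 105 mm tall, about 0.11 kg. Loose, stands upright at the start on its pad in the wooden rack. Origin: centre of its underside; z up.
- mill: Grey shaker mill with a pale rounded cap, round, 90 mm tall, about 0.1 kg: the body is 44 mm across up to about 70 mm, the cap above it 34 mm across; on its slightly uneven foot it may lean 0.04 rad. Loose, stands upright at the start on its pad in the wooden rack. Origin: centre of its underside; z up.
- tamper: Coffee tamper, 87 mm tall, about 0.4 kg: round steel foot 58 mm across up to 30 mm, above it a round brown wooden knob up to 38 mm across, to be gripped about 70 mm up. Loose, stands upright at the start on its pad in the wooden rack. Origin: centre of its underside; z up.
- green_jar_pad: Round black rubber pad, 62 mm across and 3 mm thick, fixed in the wooden rack, on which the green-labelled jar stands at the start: it still marks that thing's first place after the thing is gone. Origin: centre of its underside, 12 mm above the worktop.
- blue_jar_pad: Round black rubber pad, 62 mm across and 3 mm thick, fixed in the wooden rack, on which the blue-labelled jar stands at the start: it still marks that thing's first place after the thing is gone. Origin: centre of its underside, 12 mm above the worktop.
- mill_pad: Round black rubber pad, 62 mm across and 3 mm thick, fixed in the wooden rack, on which the mill stands at the start: it still marks that thing's first place after the thing is gone. Origin: centre of its underside, 12 mm above the worktop.
- tamper_pad: Round black rubber pad, 62 mm across and 3 mm thick, fixed in the wooden rack, on which the tamper stands at the start: it still marks that thing's first place after the thing is gone. Origin: centre of its underside, 12 mm above the worktop.
Things that resemble listed ones, but are neither listed nor needed, are in the scene too. What is shaped like the tamper but orange, purple or red is not meant.

How it is judged:
By the outcome, as a careful person would: the job done as asked, in the order asked, and still so for the second after the job is handed in, with the robot touching nothing.
It also fails if it takes over 102 s, if anything falls off the work surface, if the arm or the gripper's body presses on something with over 40 N, if the wrist force passes 120 N, or if a joint passes its speed limit or range.

## Working session

There is one attempt and no reset: what is moved stays moved. The work goes in short steps, Python scripts to look and compute and a tool call to move; the robot and the scene stay as the last step left them, time stands still between calls to the robot, and variables do not carry over. Pictures are saved under pics/ and viewed, at most 14 in all, crops included, and the job is handed in when it is done.

Besides the shell and the picture viewer there is one more tool, called after "Request:" in YAML: its name, and indented under it one key for each argument. servo_tool: Moves the arm, as the interface text tells. Its arguments: {"type":"object","properties":{"motion":{"type":"array"},"grip_force":{"type":"number"}},"required":["motion"]}

```bash
mkdir -p pics; ls; python3 - <<'E'
from station import bot
import cv2
o=bot.get_obs(); print({k:o[k] for k in('t','eef_pos','tool_rot','gripper_width')},bot.tcp_to_grasp)
for n in('scene','top'):
    c=bot.read_camera(n); print(n,c['K'].tolist(),c['pose'].round(4).tolist())
    cv2.imwrite(f'pics/{n}0.png',cv2.resize(c['img'][:,:,::-1],(800,600),interpolation=cv2.INTER_CUBIC))
E
```

```text
pics
{'t': 0.0, 'eef_pos': array([0.18233962, 0.64918817, 0.1912979 ]), 'tool_rot': array([-5.50658459e-05,  1.36451303e-01,  9.90646326e-01, -9.46381264e-04]), 'gripper_width': 0.9958520593042817} 0.0187
scene [[354.456501936046, 0.0, 259.5744411160841], [0.0, 354.456501936046, 193.82028859599805], [0.0, 0.0, 1.0]] [[0.8977, -0.2624, 0.3539, 0.2953], [-0.4405, -0.5363, 0.7199, -0.5751], [0.0009, -0.8022, -0.597, 0.535], [0.0, 0.0, 0.0, 1.0]]
top [[500.1102680285529, 0.0, 253.94389668164735], [0.0, 500.1102680285529, 189.9963348195982], [0.0, 0.0, 1.0]] [[-0.016, -0.9816, 0.1902, 0.3953], [-0.9997, 0.0126, -0.0188, 0.0552], [0.0161, -0.1904, -0.9816, 1.0563], [0.0, 0.0, 0.0, 1.0]]
```

View pics/scene0.png

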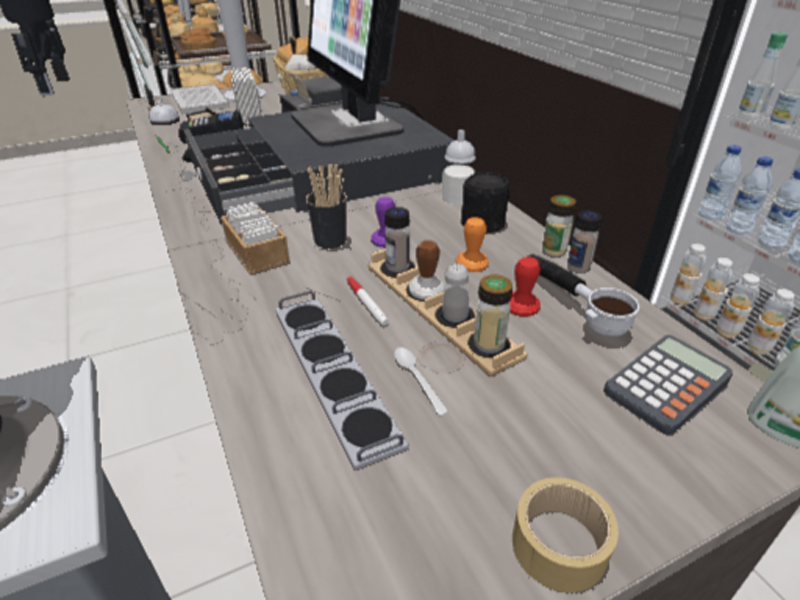

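View pics/top0.png

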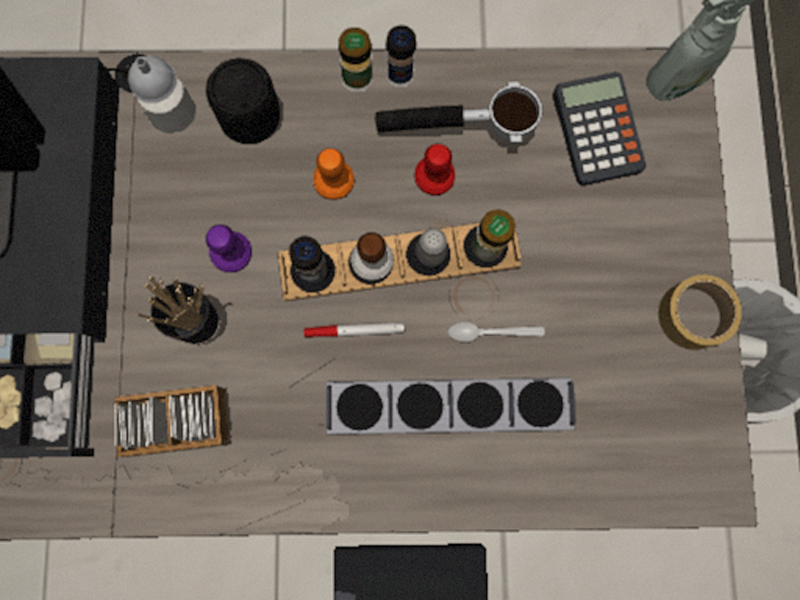

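Candidates, in the top picture (800 px scale):
- **Blue jar:** in the rack (310,265), or a lookalike at (400,55).
- **Green jar:** in the rack (490,238), or a lookalike at (355,58).
- **Tamper:** brown in the rack (372,258). Purple (228,247), orange (333,173) and red (435,168) are not meant.
- **Mill:** in the rack (430,250). A shaker-like bottle stands at (155,90).

I choose the four in the wooden rack. The steel pads are at (360,405), (420,405), (480,405) and (540,403).

```bash
python3 - <<'E'
from station import bot
import cv2
c=bot.read_camera('top')['img'][130:285,172:382,::-1]
cv2.imwrite('pics/crop1.png',cv2.resize(c,None,fx=3.8,fy=3.8,interpolation=cv2.INTER_CUBIC))
E
```

```text
(no output)
```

View pics/crop1.png

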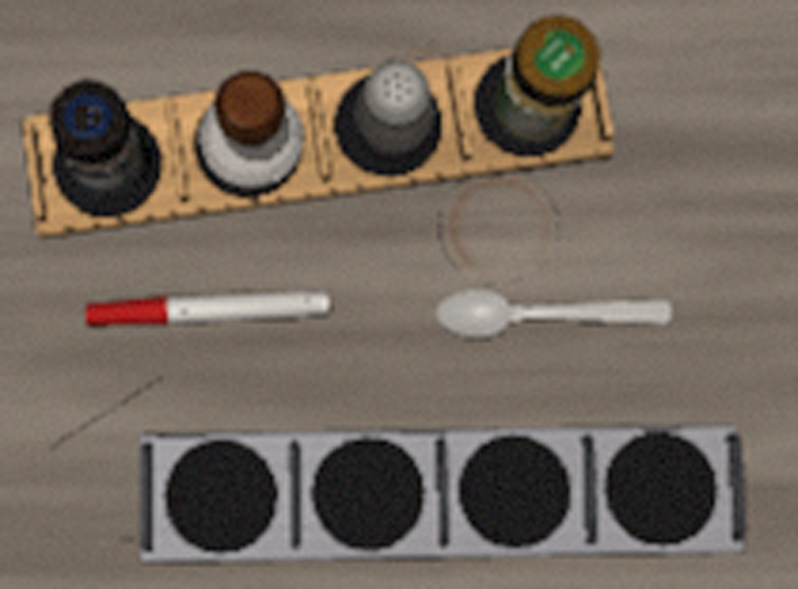

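```bash
cat >h.py <<'E'
import numpy as np
from scipy.spatial.transform import Rotation as R
from station import bot
def ray(c,u,v,z):
    d=c['pose'][:3,:3]@np.linalg.solve(c['K'],[u,v,1]); o=c['pose'][:3,3]
    return (o+d*(z-o[2])/d[2])[:2]
def proj(c,p):
    q=c['K']@(c['pose'][:3,:3].T@(np.asarray(p)-c['pose'][:3,3])); return q[:2]/q[2]
def ori(yaw): # tool z down, tool y at angle yaw in the world plane
    y=np.array([np.cos(yaw),np.sin(yaw),0]); z=np.array([0,0,-1.]); return R.from_matrix(np.c_[np.cross(y,z),y,z])
def go(x,y,z,yaw): # z = grasp point height; prints row numbers
    o=bot.get_obs(); r=R.from_quat(np.roll(o['tool_rot'],-1))
    d=r.inv().apply(np.array([x,y,z-bot.tcp_to_grasp])-o['eef_pos'])
    w=(r.inv()*ori(yaw)).as_rotvec(degrees=True)/5
    print('row',d.round(4),w.round(2))
E
python3 - <<'E'
from h import *
c=bot.read_camera('top')
P=lambda x,y,z: ray(c,(x+.5)/3.8-.5+172,(y+.5)/3.8-.5+130,z)
from scipy.optimize import least_squares
def fit(obs):
    f=lambda s:np.concatenate([[s[0],s[1]]+np.array([[np.cos(s[2]),-np.sin(s[2])],[np.sin(s[2]),np.cos(s[2])]])@l-p for l,p in obs])
    s=least_squares(f,[.5,0,0]); print(s.x.round(4),(s.fun*1000).round(1))
    return s.x
st=[((0,y),P(u,v,.015)) for y,u,v in((.12,221,496),(.04,368,493),(-.04,515,490),(-.12,661,488))]
st+=[(l,P(u,v,.012)) for l,u,v in(((.035,.165),142,436),((.035,-.165),742,428),((-.035,-.165),744,552),((-.035,.165),140,560))]
s=fit(st)
wd=[(l,P(u,v,.012)) for l,u,v in(((.035,.165),24,118),((-.035,-.165),612,156),((-.035,.165),37,235))]
w=fit(wd)
for n,s_ in(('steel',s),('wood',w)):
    for y in(.12,.04,-.04,-.12): print(n,y,(s_[:2]+y*np.array([-np.sin(s_[2]),np.cos(s_[2])])).round(4))
for n,u,v,z in(('blue',88,118,.12),('tamper',250,98,.1),('mill',398,86,.1),('green',560,53,.12)): print(n,P(u,v,z).round(4))
yaw=w[2]
go(.6,.25,.25,w[2]); go(.6,.25,.25,w[2]+np.pi)
E
```

```text
[ 0.4503 -0.033  -0.0017] [ 0.3 -0.4 -0.3 -0.5 -0.8 -0.4 -0.9 -0.6  1.9  1.4  1.8  1.4 -0.9 -1.4
 -1.2  0.5]
[0.6512 0.0308 0.1286] [ 1.   1.7 -0.  -2.5 -1.   0.8]
steel 0.12 [0.4505 0.087 ]
steel 0.04 [0.4503 0.007 ]
steel -0.04 [ 0.4502 -0.073 ]
steel -0.12 [ 0.4501 -0.153 ]
wood 0.12 [0.6358 0.1499]
wood 0.04 [0.6461 0.0705]
wood -0.04 [ 0.6564 -0.0088]
wood -0.12 [ 0.6666 -0.0882]
blue [0.6356 0.1502]
tamper [0.6505 0.0683]
mill [ 0.656  -0.0087]
green [ 0.6671 -0.0909]
row [-0.5101 -0.2717 -0.0392] [-1.000e-02  1.000e-02  1.339e+01]
row [-0.5101 -0.2717 -0.0392] [-1.000e-02 -1.000e-02 -2.261e+01]
```

```bash
python3 - <<'E'
from h import *
go(.5,.15,.3,.1286)
E
```

```text
row [-0.4408 -0.3951 -0.0891] [-1.000e-02  1.000e-02  1.339e+01]
```

Request:
servo_tool:
  motion:
    - [[-0.025,-0.025,-0.03,0,0,0.8,1],[-0.05,-0.045,-0.06,0,0,1.6,1],[-0.08,-0.07,-0.089,0,0,2.5,1],[-0.11,-0.095,-0.089,0,0,3.4,1],[-0.14,-0.12,-0.089,0,0,4.3,1],[-0.17,-0.147,-0.089,0,0,5.2,1],[-0.2,-0.174,-0.089,0,0,6.1,1],[-0.23,-0.2,-0.089,0,0,7,1],[-0.26,-0.228,-0.089,0,0,8,1],[-0.29,-0.256,-0.089,0,0,9,1],[-0.32,-0.284,-0.089,0,0,10,1],[-0.35,-0.31,-0.089,0,0,11,1],[-0.38,-0.337,-0.089,0,0,12,1],[-0.41,-0.365,-0.089,0,0,12.7,1],[-0.44,-0.395,-0.089,0,0,13.39,1],[-0.44,-0.395,-0.089,0,0,13.39,1],[-0.44,-0.395,-0.089,0,0,13.39,1]]

```text
t: 1.62
eef_pos: [0.5002, 0.1477, 0.2814]
tool_rot: [0.0, 0.662, 0.749, -0.0]
contact_force: [0.2, 0.1, 0.4]
gripper_width: 0.999
grasp_force: 0.0
```

```bash
python3 - <<'E'
from h import *
o=bot.get_obs();print(o['q'].round(2),o['eef_pos'],o['t'])
go(.6357,.15,.21,.1286); go(.6357,.15,.092,.1286)
E
```

```text
[-0.85  0.14  0.51  1.83 -0.08  1.18 -0.2 ] [0.50023893 0.1477133  0.28139137] 1.6167
row [-0.0143  0.1347  0.0901] [ 0.    0.   -0.07]
row [-0.0142  0.1347  0.2081] [ 0.    0.   -0.07]
```

Request:
servo_tool:
  motion:
    - [[-0.003,0.035,0.02,0,0,0,1],[-0.007,0.07,0.04,0,0,0,1],[-0.011,0.105,0.06,0,0,0,1],[-0.0142,0.1347,0.07,0,0,-0.07,1],[-0.0142,0.1347,0.07,0,0,-0.07,1],[-0.0142,0.1347,0.07,0,0,-0.07,1]]

```text
t: 2.12
eef_pos: [0.6343, 0.1553, 0.2091]
tool_rot: [-0.001, 0.657, 0.754, -0.002]
contact_force: [-1.0, 0.0, -0.5]
gripper_width: 0.998
grasp_force: 0.0
```

```bash
python3 - <<'E'
from h import *
import cv2
c=bot.read_camera('wrist'); im=c['img'][:,:,::-1].copy()
pr=[proj(c,p) for p in((.6356,.1502,.12),(.6505,.0683,.1),(.6461,.0705,.1),(.656,-.0087,.105))]
print(np.round(pr,0).tolist(),c['pose'].round(3).tolist())
for p in pr: cv2.drawMarker(im,tuple(int(v) for v in p),(0,255,255),0,9)
cv2.imwrite('pics/w1.png',im)
go(.6357,.15,.092,.1286)
E
```

```text
[[251.0, 189.0], [255.0, 254.0], [251.0, 251.0], [250.0, 313.0]] [[0.991, 0.132, 0.035, 0.626], [0.136, -0.951, -0.277, 0.226], [-0.004, 0.279, -0.96, 0.39], [0.0, 0.0, 0.0, 1.0]]
row [-0.0054  0.0014  0.137 ] [-0.02  0.    0.09]
```

View pics/w1.png

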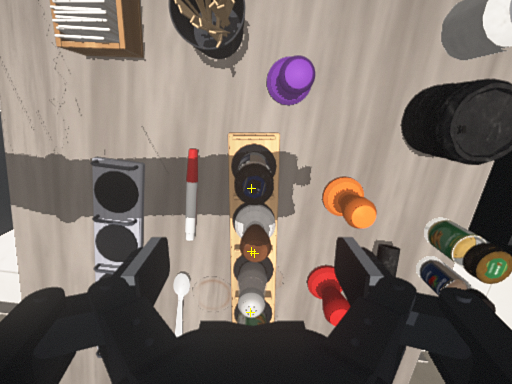

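The wrist view shows the blue lid at (254,187), against a predicted (251,189). The tamper knob is at (256,247) and the mill cap at (251,303), so the fit holds. I'm descending on the blue jar.

Request:
servo_tool:
  motion:
    - [[-0.0054,0.0014,0.03,0,0,0.09,1],[-0.0054,0.0014,0.06,0,0,0.09,1],[-0.0054,0.0014,0.08,0,0,0.09,1],[-0.0054,0.0014,0.08,0,0,0.09,1],[-0.0054,0.0014,0.08,0,0,0.09,1],[-0.0054,0.0014,0.08,0,0,0.09,1]]

```text
t: 2.67
eef_pos: [0.6374, 0.1496, 0.1336]
tool_rot: [0.0, 0.661, 0.751, 0.001]
contact_force: [0.2, 0.3, -0.2]
gripper_width: 1.0
grasp_force: 0.0
```

```bash
python3 - <<'E'
from h import *
go(.6357,.15,.092,.1286)
E
```

```text
row [ 0.0006 -0.0018  0.0603] [ 0.03 -0.01 -0.01]
```

Request:
servo_tool:
  motion:
    - [[0,-0.0018,0.03,0,0,0,1],[0,-0.0018,0.055,0,0,0,1],[0,-0.0018,0.06,0,0,0,1],[0,-0.0018,0.06,0,0,0,1],[0,-0.0018,0.06,0,0,0,0.6],[0,-0.0018,0.06,0,0,0,0.3],[0,-0.0018,0.06,0,0,0,0],[0,-0.0018,0.06,0,0,0,0],[0,-0.0018,0.06,0,0,0,0],[0,-0.0018,0.06,0,0,0,0],[0,-0.0018,0.06,0,0,0,0],[0,-0.0018,0.06,0,0,0,0]]
  grip_force: 35

```text
t: 3.67
eef_pos: [0.6363, 0.1486, 0.073]
tool_rot: [0.001, 0.661, 0.75, 0.001]
contact_force: [-0.0, -0.3, 5.8]
gripper_width: 0.448
grasp_force: 34.5
```

```bash
python3 - <<'E'
from h import *
go(.6357,.15,.25,.1286)
go(.4501,-.153,.25,.0);go(.4501,-.153,.1,.0)
E
```

```text
row [ 0.0016  0.     -0.1583] [ 0.03 -0.01 -0.02]
row [-0.2756 -0.2224 -0.159 ] [ 0.03 -0.01  1.45]
row [-0.2757 -0.2228 -0.009 ] [ 0.03 -0.01  1.45]
```

Request:
servo_tool:
  motion:
    - [[0,0,-0.015,0,0,0,0],[0,0,-0.045,0,0,0,0],[0,0,-0.08,0,0,0,0],[0,0,-0.115,0,0,0,0],[-0.008,-0.007,-0.145,0,0,0.04,0],[-0.024,-0.02,-0.158,0,0,0.13,0],[-0.044,-0.036,-0.158,0,0,0.23,0],[-0.067,-0.054,-0.158,0,0,0.35,0],[-0.09,-0.073,-0.158,0,0,0.47,0],[-0.113,-0.091,-0.158,0,0,0.6,0],[-0.136,-0.11,-0.158,0,0,0.7,0],[-0.159,-0.128,-0.158,0,0,0.83,0],[-0.182,-0.147,-0.158,0,0,0.95,0],[-0.205,-0.166,-0.158,0,0,1.07,0],[-0.228,-0.184,-0.158,0,0,1.2,0],[-0.248,-0.2,-0.158,0,0,1.3,0],[-0.264,-0.213,-0.158,0,0,1.4,0],[-0.273,-0.22,-0.158,0,0,1.45,0],[-0.2757,-0.2228,-0.158,0,0,1.45,0],[-0.2757,-0.2228,-0.158,0,0,1.45,0]]

```text
t: 5.33
eef_pos: [0.4489, -0.1534, 0.2295]
tool_rot: [0.0, 0.707, 0.707, 0.0]
contact_force: [-1.3, 0.4, -1.3]
gripper_width: 0.448
grasp_force: 35.6
```

Request:
servo_tool:
  motion:
    - [[0,0,0.02,0,0,0,0],[0,0,0.05,0,0,0,0],[0,0,0.08,0,0,0,0],[0,0,0.1,0,0,0,0],[0,0,0.11,0,0,0,0],[0,0,0.11,0,0,0,0],[0,0,0.11,0,0,0,0],[0,0,0.11,0,0,0,0]]

```text
t: 6.0
eef_pos: [0.4503, -0.1531, 0.1204]
tool_rot: [0.001, 0.707, 0.707, 0.001]
contact_force: [0.2, -0.8, -0.6]
gripper_width: 0.448
grasp_force: 35.5
```

```bash
python3 - <<'E'
from h import *
import cv2
print(bot.get_obs()['q'].round(2))
go(.4501,-.153,.092,.0)
c=bot.read_camera('scene')['img'][100:320,150:400,::-1]
cv2.imwrite('pics/s1.png',cv2.resize(c,None,fx=2.6,fy=2.6,interpolation=cv2.INTER_CUBIC))
E
```

```text
[-0.37  0.28  0.67  2.13 -0.24  0.81  0.45]
row [ 0.0002 -0.0003  0.0471] [0.02 0.   0.01]
```

View pics/s1.png

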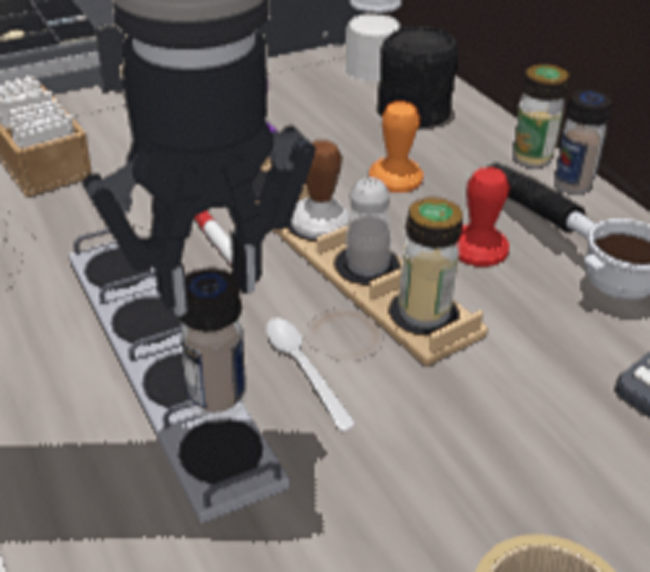

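The jar is held upright, with its foot at (215,400) in the crop, above the right-end pad at (221,450).

Request:
servo_tool:
  motion:
    - [[0,0,0.015,0,0,0,0],[0,0,0.03,0,0,0,0],[0,0,0.04,0,0,0,0],[0,0,0.044,0,0,0,0],[0,0,0.0465,0,0,0,0],[0,0,0.0465,0,0,0,0],[0,0,0.0465,0,0,0,0],[0,0,0.0465,0,0,0,0]]

```text
t: 6.72
eef_pos: [0.4493, -0.1534, 0.0733]
tool_rot: [0.0, 0.707, 0.707, 0.0]
contact_force: [0.5, -0.0, -2.0]
gripper_width: 0.446
grasp_force: 35.6
```

Request:
servo_tool:
  motion:
    - [[0,0,0.001,0,0,0,0],[0,0,0.001,0,0,0,0],[0,0,0.001,0,0,0,0]]

```text
t: 6.97
eef_pos: [0.4499, -0.1535, 0.0729]
tool_rot: [0.001, 0.707, 0.707, 0.001]
contact_force: [-1.6, -0.3, 7.5]
gripper_width: 0.448
grasp_force: 36.5
```

Contact (7.5 N upward). Release, retreat, and go towards the next object.

Request:
servo_tool:
  motion:
    - [[0,0,0,0,0,0,0.6],[0,0,0,0,0,0,0.8],[0,0,0,0,0,0,1],[0,0,0,0,0,0,1],[0,0,0,0,0,0,1],[0,0,-0.03,0,0,0,1],[0,0,-0.07,0,0,0,1],[0,0,-0.11,0,0,0,1],[0,0,-0.14,0,0,0,1],[0,0,-0.14,0,0,0,1]]

```text
t: 7.8
eef_pos: [0.4525, -0.1545, 0.2174]
tool_rot: [0.004, 0.707, 0.707, 0.004]
contact_force: [0.9, -0.4, -0.2]
gripper_width: 0.998
grasp_force: 0.0
```

```bash
python3 - <<'E'
from h import *
go(.6666,-.0895,.22,.1286)
E
```

```text
row [0.0651 0.2139 0.0182] [ 0.11  0.01 -1.48]
```

Request:
servo_tool:
  motion:
    - [[0.01,0.03,0,0,0,-0.2,1],[0.02,0.065,0,0,0,-0.5,1],[0.03,0.1,0,0,0,-0.7,1],[0.041,0.135,0.005,0,0,-1,1],[0.052,0.17,0.01,0,0,-1.2,1],[0.06,0.2,0.015,0.1,0,-1.48,1],[0.065,0.214,0.018,0.1,0,-1.48,1],[0.065,0.214,0.018,0.1,0,-1.48,1],[0.065,0.214,0.018,0.1,0,-1.48,1],[0.065,0.214,0.018,0.1,0,-1.48,1]]

```text
t: 8.63
eef_pos: [0.6617, -0.0892, 0.1935]
tool_rot: [-0.003, 0.66, 0.751, -0.004]
contact_force: [-0.7, 0.3, 0.0]
gripper_width: 1.0
grasp_force: 0.0
```

```bash
python3 - <<'E'
from h import *
import cv2
go(.6666,-.0895,.092,.1286)
c=bot.read_camera('wrist'); im=c['img'][:,:,::-1].copy()
pr=[proj(c,p) for p in((.6671,-.0909,.12),(.656,-.0087,.105),(.6505,.0683,.1))]
for p in pr: cv2.drawMarker(im,tuple(int(v) for v in p),(0,255,255),0,7)
t=bot.read_camera('top'); tm=t['img'][:,:,::-1].copy()
q=proj(t,(.4501,-.153,.12)); cv2.drawMarker(tm,tuple(int(round(v)) for v in q),(0,255,255),0,5)
a=cv2.resize(im[100:340,150:350],None,fx=2,fy=2); b=cv2.resize(tm[210:310,270:400],None,fx=3,fy=3)
b=cv2.copyMakeBorder(b,0,480-b.shape[0],0,0,0); cv2.imwrite('pics/m2.png',np.hstack([a,b])); print(np.round(pr),q)
E
```

```text
row [-0.0009  0.006   0.1201] [-0.11 -0.   -0.01]
[[257. 191.]
 [256.  99.]
 [262.   4.]] [356.92734734 255.28262751]
```

View pics/m2.png

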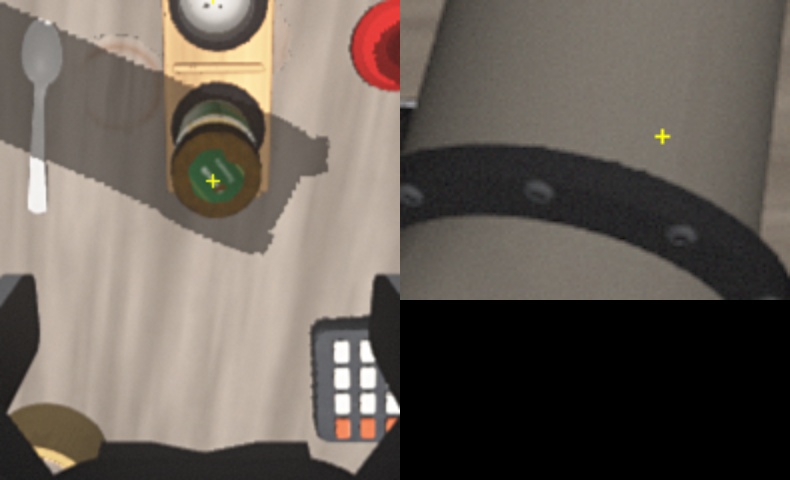

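The wrist crop shows the green lid at (216,174), about 3 mm further +y than the mark. That agrees with its pad at (0.667,-0.088). The arm hides the steel rack from the top camera.

Request:
servo_tool:
  motion:
    - [[0.0005,0.006,0.03,-0.1,0,0,1],[0.0005,0.006,0.06,-0.1,0,0,1],[0.0005,0.006,0.06,-0.1,0,0,1],[0.0005,0.006,0.06,-0.1,0,0,1],[0.0005,0.006,0.06,-0.1,0,0,1]]

```text
t: 9.15
eef_pos: [0.6687, -0.0877, 0.1356]
tool_rot: [0.001, 0.66, 0.751, 0.001]
contact_force: [-0.1, -0.4, 0.7]
gripper_width: 1.002
grasp_force: 0.0
```

```bash
python3 - <<'E'
from h import *
go(.667,-.088,.092,.1286)
E
```

```text
row [-0.0001 -0.0018  0.0623] [ 0.02 -0.   -0.  ]
```

Request:
servo_tool:
  motion:
    - [[0,-0.0015,0.03,0,0,0,1],[0,-0.0015,0.055,0,0,0,1],[0,-0.0015,0.062,0,0,0,1],[0,-0.0015,0.062,0,0,0,1],[0,-0.0015,0.062,0,0,0,0.6],[0,-0.0015,0.062,0,0,0,0.3],[0,-0.0015,0.062,0,0,0,0],[0,-0.0015,0.062,0,0,0,0],[0,-0.0015,0.062,0,0,0,0],[0,-0.0015,0.062,0,0,0,0],[0,-0.0015,0.062,0,0,0,0],[0,-0.0015,0.062,0,0,0,0]]
  grip_force: 35

```text
t: 10.15
eef_pos: [0.668, -0.0876, 0.0738]
tool_rot: [0.001, 0.66, 0.751, 0.001]
contact_force: [-1.3, 0.5, 5.8]
gripper_width: 0.49
grasp_force: 34.6
```

```bash
python3 - <<'E'
from h import *
go(.4505,.087,.25,0)
E
```

```text
row [ 0.2011 -0.1928 -0.158 ] [ 0.03 -0.    1.48]
```

Request:
servo_tool:
  motion:
    - [[0,0,-0.015,0,0,0,0],[0,0,-0.045,0,0,0,0],[0,0,-0.08,0,0,0,0],[0,0,-0.115,0,0,0,0],[0.006,-0.006,-0.145,0,0,0.04,0],[0.018,-0.017,-0.158,0,0,0.13,0],[0.034,-0.033,-0.158,0,0,0.25,0],[0.052,-0.05,-0.158,0,0,0.4,0],[0.07,-0.067,-0.158,0,0,0.52,0],[0.088,-0.084,-0.158,0,0,0.65,0],[0.106,-0.102,-0.158,0,0,0.78,0],[0.124,-0.119,-0.158,0,0,0.9,0],[0.142,-0.136,-0.158,0,0,1.05,0],[0.16,-0.153,-0.158,0,0,1.18,0],[0.176,-0.169,-0.158,0,0,1.3,0],[0.189,-0.181,-0.158,0,0,1.4,0],[0.198,-0.19,-0.158,0,0,1.48,0],[0.201,-0.193,-0.158,0,0,1.48,0],[0.201,-0.193,-0.158,0,0,1.48,0],[0.201,-0.193,-0.158,0,0,1.48,0]]

```text
t: 11.82
eef_pos: [0.45, 0.0868, 0.2303]
tool_rot: [-0.0, 0.707, 0.707, 0.001]
contact_force: [0.2, -0.2, -0.8]
gripper_width: 0.489
grasp_force: 35.7
```

Request:
servo_tool:
  motion:
    - [[0,0,0.02,0,0,0,0],[0,0,0.05,0,0,0,0],[0,0,0.08,0,0,0,0],[0,0,0.11,0,0,0,0],[0,0,0.13,0,0,0,0],[0,0,0.14,0,0,0,0],[0,0,0.14,0,0,0,0],[0,0,0.14,0,0,0,0],[0,0,0.14,0,0,0,0]]

```text
t: 12.57
eef_pos: [0.4509, 0.0872, 0.0911]
tool_rot: [0.0, 0.707, 0.707, 0.001]
contact_force: [-1.1, -0.2, -0.2]
gripper_width: 0.491
grasp_force: 35.8
```

```bash
python3 - <<'E'
from h import *
go(.4505,.087,.092,0)
import cv2
c=bot.read_camera('scene');s=c['img'][100:320,150:400,::-1].copy()
for p in((.4501,-.153,.015),(.4501,-.153,.12),(.4505,.087,.015)):
    q=proj(c,p)-[150,100]; cv2.drawMarker(s,tuple(int(round(v)) for v in q),(0,255,255),0,5)
cv2.imwrite('pics/s2.png',cv2.resize(s,None,fx=2.6,fy=2.6,interpolation=cv2.INTER_CUBIC))
E
```

```text
row [-0.0003 -0.0004  0.0178] [ 0.02 -0.02 -0.  ]
```

View pics/s2.png

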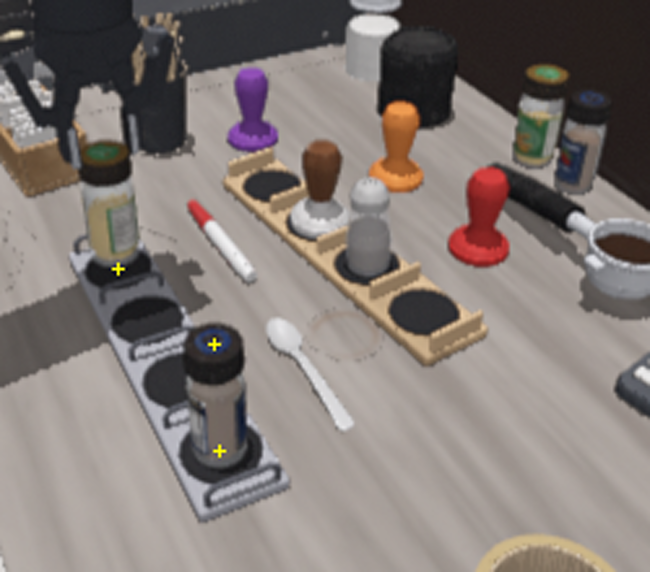

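The blue jar stands upright and centred, with its lid at (214,341) on the mark. The green jar hangs over the left-end pad at (118,268). Both wood end pads are now bare, at (270,185) and (424,312). Lowering.

Request:
servo_tool:
  motion:
    - [[0,0,0.008,0,0,0,0],[0,0,0.014,0,0,0,0],[0,0,0.0175,0,0,0,0],[0,0,0.0185,0,0,0,0],[0,0,0.0185,0,0,0,0],[0,0,0.0185,0,0,0,0]]

```text
t: 13.12
eef_pos: [0.4518, 0.0881, 0.0733]
tool_rot: [0.0, 0.707, 0.707, 0.002]
contact_force: [-3.1, -0.1, 22.8]
gripper_width: 0.49
grasp_force: 39.5
```

Request:
servo_tool:
  motion:
    - [[0,0,-0.0005,0,0,0,0],[0,0,-0.0005,0,0,0,0.6],[0,0,0,0,0,0,0.8],[0,0,0,0,0,0,1],[0,0,0,0,0,0,1],[0,0,0,0,0,0,1],[0,0,-0.03,0,0,0,1],[0,0,-0.07,0,0,0,1],[0,0,-0.11,0,0,0,1],[0,0,-0.14,0,0,0,1],[0,0,-0.14,0,0,0,1]]

```text
t: 14.03
eef_pos: [0.4531, 0.0881, 0.2168]
tool_rot: [0.001, 0.707, 0.707, 0.005]
contact_force: [0.9, 0.3, -1.0]
gripper_width: 1.002
grasp_force: 0.0
```

```bash
python3 - <<'E'
from h import *
go(.647,.0695,.2,.1286)
E
```

```text
row [-0.0187  0.1936  0.0371] [ 0.1  -0.06 -1.48]
```

Request:
servo_tool:
  motion:
    - [[-0.003,0.03,0,0,0,-0.2,1],[-0.006,0.065,0,0,0,-0.5,1],[-0.01,0.1,0,0,0,-0.8,1],[-0.013,0.135,0.01,0,0,-1.1,1],[-0.016,0.17,0.02,0,0,-1.3,1],[-0.0187,0.1936,0.03,0.1,0,-1.48,1],[-0.0187,0.1936,0.037,0.1,0,-1.48,1],[-0.0187,0.1936,0.037,0.1,0,-1.48,1],[-0.0187,0.1936,0.037,0.1,0,-1.48,1],[-0.0187,0.1936,0.037,0.1,0,-1.48,1]]

```text
t: 14.87
eef_pos: [0.6421, 0.0687, 0.1746]
tool_rot: [-0.004, 0.66, 0.751, -0.003]
contact_force: [0.6, -0.3, 0.3]
gripper_width: 0.998
grasp_force: 0.0
```

```bash
python3 - <<'E'
from h import *
import cv2
go(.647,.0695,.085,.1286)
c=bot.read_camera('wrist'); im=c['img'][:,:,::-1].copy()
for p in((.647,.0695,.102),(.647,.0695,.045),(.656,-.0087,.105)):
    q=proj(c,p);print(q.round(1)); cv2.drawMarker(im,tuple(int(round(v)) for v in q),(0,255,255),0,5)
cv2.imwrite('pics/w3.png',cv2.resize(im[130:330,160:350],None,fx=3,fy=3,interpolation=cv2.INTER_CUBIC))
E
```

```text
row [-0.      0.0059  0.1083] [-0.1  -0.02  0.01]
[256.4 188.4]
[256.1 174.9]
[254.9 264.4]
```

View pics/w3.png

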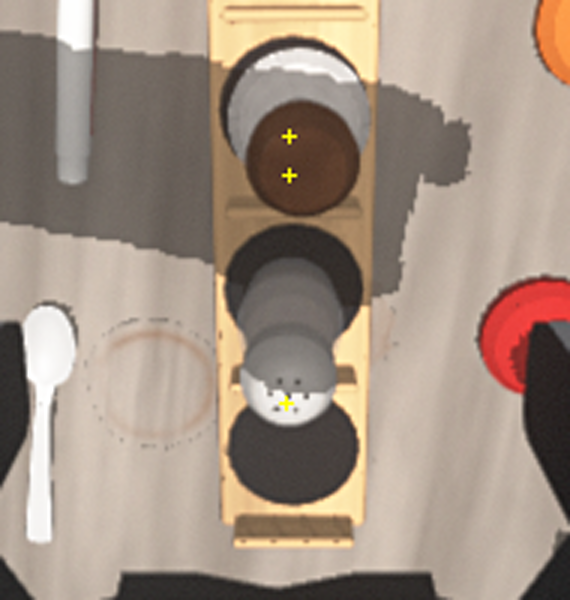

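The knob sits at (303,158), about 4 mm further +x than the mark, so the tamper stands off-centre on its pad at about (0.6505, 0.070). The mill cap is at (288,378).

Request:
servo_tool:
  motion:
    - [[0,0.0085,0.03,-0.1,0,0,1],[0,0.0085,0.05,-0.1,0,0,1],[0,0.0085,0.05,-0.1,0,0,1],[0,0.0085,0.05,-0.1,0,0,1],[0,0.0085,0.05,-0.1,0,0,1]]

```text
t: 15.33
eef_pos: [0.6516, 0.0698, 0.1261]
tool_rot: [0.0, 0.66, 0.751, 0.001]
contact_force: [0.1, 0.1, 0.5]
gripper_width: 0.999
grasp_force: 0.0
```

```bash
python3 - <<'E'
from h import *
go(.6505,.07,.085,.1286)
E
```

```text
row [ 0.0003 -0.0012  0.0598] [ 0.02 -0.02  0.01]
```

Request:
servo_tool:
  motion:
    - [[0,-0.001,0.03,0,0,0,1],[0,-0.001,0.053,0,0,0,1],[0,-0.001,0.06,0,0,0,1],[0,-0.001,0.06,0,0,0,1],[0,-0.001,0.06,0,0,0,0.6],[0,-0.001,0.06,0,0,0,0.3],[0,-0.001,0.06,0,0,0,0],[0,-0.001,0.06,0,0,0,0],[0,-0.001,0.06,0,0,0,0],[0,-0.001,0.06,0,0,0,0],[0,-0.001,0.06,0,0,0,0],[0,-0.001,0.06,0,0,0,0]]
  grip_force: 70

```text
t: 16.33
eef_pos: [0.65, 0.0696, 0.0643]
tool_rot: [-0.0, 0.66, 0.751, 0.0]
contact_force: [0.0, -0.5, -0.0]
gripper_width: 0.004
grasp_force: 0.0
```

```bash
python3 - <<'E'
from h import *
go(.4502,-.073,.25,0)
E
```

```text
row [-0.1154 -0.2165 -0.1671] [-0.   -0.01  1.48]
```

The gripper closed fully, so the grasp missed. Looking.

```bash
python3 - <<'E'
from h import *
import cv2
s=bot.read_camera('scene')['img'][100:250,180:400,::-1]; w=bot.read_camera('wrist')['img'][60:384,100:420,::-1]
a=cv2.resize(s,(500,341)); b=cv2.resize(w,(300,304))
b=cv2.copyMakeBorder(b,0,37,0,0,0); cv2.imwrite('pics/m3.png',np.hstack([a,b]))
E
```

```text
(no output)
```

View pics/m3.png

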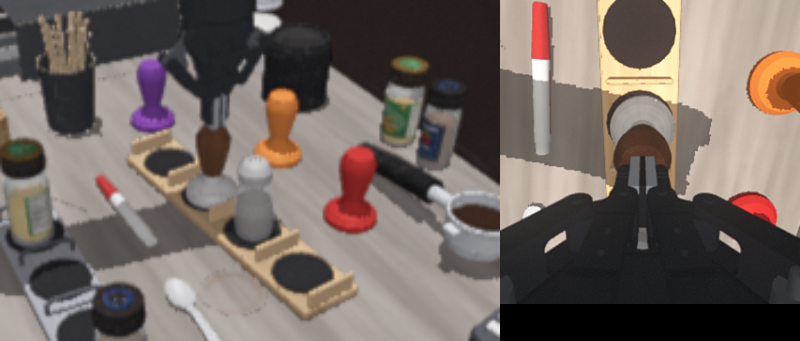

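```bash
python3 - <<'E'
from h import *
import cv2
o=bot.get_obs();print(o['eef_pos'],o['gripper_width'],o['contact_force'])
c=bot.read_camera('scene');w=bot.read_camera('wrist')
s=c['img'][:,:,::-1].copy()
print([proj(c,p).round(0).tolist() for p in(o['eef_pos'],(.65,.07,.102),(.65,.07,.015))])
print([proj(w,p).round(0).tolist() for p in(o['eef_pos'],(.65,.07,.102),(.65,.07,.015))])
a=cv2.resize(s[110:210,220:330],(440,400),interpolation=cv2.INTER_CUBIC);b=cv2.resize(w['img'][150:270,210:300,::-1],(300,400),interpolation=cv2.INTER_CUBIC)
cv2.imwrite('pics/m4.png',np.hstack([a,b]))
E
```

```text
[0.65000448 0.06960494 0.06423447] -0.0018357942013036363 [ 0.67203881  0.8535536  -0.18424433]
[[273.0, 169.0], [274.0, 156.0], [273.0, 185.0]]
[[250.0, 217.0], [250.0, 241.0], [250.0, 195.0]]
```

View pics/m4.png

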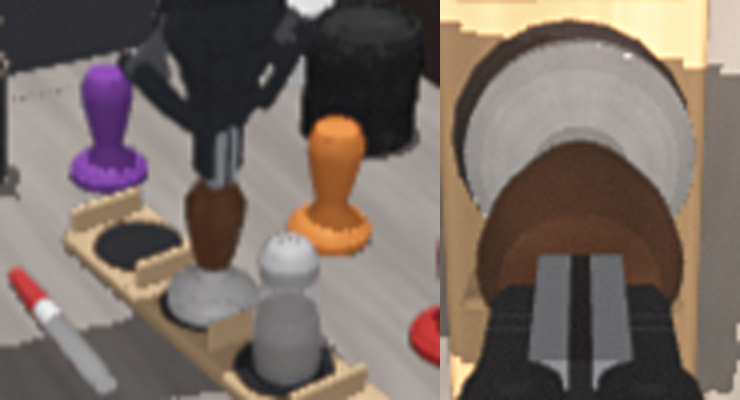

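Request:
servo_tool:
  motion:
    - [[0,0,-0.01,0,0,0,0],[0,0,-0.03,0,0,0,0],[0,0,-0.06,0,0,0,0],[0,0,-0.09,0,0,0,0.3],[0,0,-0.1,0,0,0,1],[0,0,-0.1,0,0,0,1],[0,0,-0.1,0,0,0,1],[0,0,-0.1,0,0,0,1]]

```text
t: 17.2
eef_pos: [0.649, 0.0697, 0.163]
tool_rot: [-0.001, 0.66, 0.751, -0.0]
contact_force: [-0.3, 0.5, 0.1]
gripper_width: 0.709
grasp_force: 0.0
```

```bash
python3 - <<'E'
from h import *
import cv2
c=bot.read_camera('scene');w=bot.read_camera('wrist')
s=c['img'][:,:,::-1].copy();m=w['img'][:,:,::-1].copy()
for p in((.65,.07,.102),(.65,.07,.045)):
    for k,i in((c,s),(w,m)):
        q=proj(k,p);print(q.round(1)); cv2.drawMarker(i,tuple(int(round(v)) for v in q),(0,255,255),0,5)
a=cv2.resize(s[90:210,210:330],(400,400),interpolation=cv2.INTER_CUBIC);b=cv2.resize(m[120:280,170:330],(400,400),interpolation=cv2.INTER_CUBIC)
cv2.imwrite('pics/m5.png',np.hstack([a,b]))
E
```

```text
[273.7 155.5]
[251.9 191.9]
[273.1 175.4]
[252.  177.2]
```

View pics/m5.png

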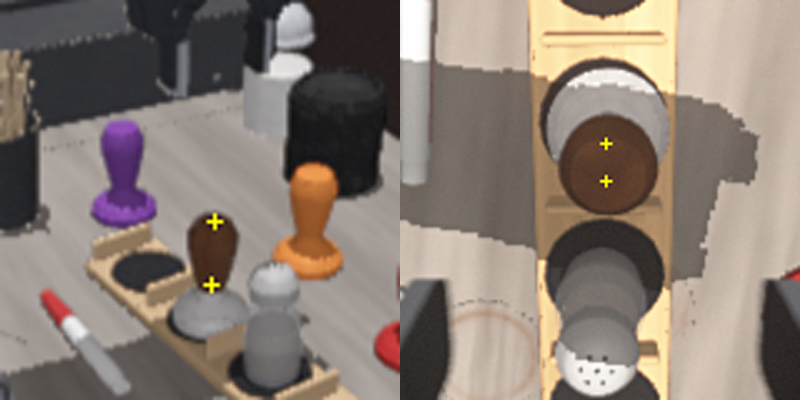

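The tamper still stands upright at (0.65,0.07), with the knob at wrist-crop (608,163). The fingertips appear well above the reported TCP height, so they closed over the dome of the knob. I'll grip deeper.

```bash
python3 - <<'E'
from h import *
print(bot.get_obs()['eef_pos']); go(.65,.07,.045+.0187,.1286)
E
```

```text
[0.64890724 0.06957251 0.16263137]
row [0.0002 0.0015 0.1176] [-0.03 -0.01  0.01]
```

Request:
servo_tool:
  motion:
    - [[0,0.0015,0.03,0,0,0,1],[0,0.0015,0.06,0,0,0,1],[0,0.0015,0.085,0,0,0,1],[0,0.0015,0.1,0,0,0,1],[0,0.0015,0.11,0,0,0,1],[0,0.0015,0.117,0,0,0,1],[0,0.0015,0.117,0,0,0,1],[0,0.0015,0.117,0,0,0,1],[0,0.0015,0.117,0,0,0,1]]
  grip_force: 20

```text
t: 18.05
eef_pos: [0.6524, 0.0698, 0.0483]
tool_rot: [0.0, 0.66, 0.751, 0.001]
contact_force: [-0.2, 0.2, -0.8]
gripper_width: 1.001
grasp_force: 0.0
```

Request:
servo_tool:
  motion:
    - [[0,0,0,0,0,0,0.7],[0,0,0,0,0,0,0.5],[0,0,0,0,0,0,0.3],[0,0,0,0,0,0,0.3],[0,0,0,0,0,0,0.3],[0,0,0,0,0,0,0.3]]

```text
t: 18.55
eef_pos: [0.6516, 0.0697, 0.0478]
tool_rot: [-0.0, 0.66, 0.751, 0.001]
contact_force: [-1.4, 0.6, 6.0]
gripper_width: 0.417
grasp_force: 19.7
```

Width 0.417 corresponds to about 37 mm with the jars' scale, which is nearly the knob's widest point. Firm up the grip and lift.

Request:
servo_tool:
  motion:
    - [[0,0,0,0,0,0,0],[0,0,0,0,0,0,0],[0,0,0,0,0,0,0],[0,0,-0.01,0,0,0,0],[0,0,-0.025,0,0,0,0],[0,0,-0.03,0,0,0,0],[0,0,-0.03,0,0,0,0]]
  grip_force: 70

```text
t: 19.13
eef_pos: [0.6525, 0.0699, 0.0785]
tool_rot: [0.0, 0.66, 0.751, 0.001]
contact_force: [-0.8, -0.0, -4.1]
gripper_width: 0.385
grasp_force: 69.9
```

```bash
python3 - <<'E'
from h import *
go(.4502,-.073,.2,0)
E
```

```text
row [-0.1154 -0.2188 -0.1035] [ 0.03 -0.02  1.48]
```

Request:
servo_tool:
  motion:
    - [[0,0,-0.015,0,0,0,0],[0,0,-0.04,0,0,0,0],[0,0,-0.07,0,0,0,0],[-0.003,-0.006,-0.095,0,0,0.04,0],[-0.009,-0.017,-0.11,0,0,0.12,0],[-0.018,-0.034,-0.11,0,0,0.23,0],[-0.028,-0.053,-0.11,0,0,0.36,0],[-0.038,-0.072,-0.11,0,0,0.48,0],[-0.048,-0.091,-0.11,0,0,0.61,0],[-0.058,-0.11,-0.11,0,0,0.74,0],[-0.068,-0.129,-0.11,0,0,0.87,0],[-0.078,-0.148,-0.11,0,0,1,0],[-0.088,-0.167,-0.11,0,0,1.13,0],[-0.098,-0.185,-0.11,0,0,1.25,0],[-0.106,-0.2,-0.11,0,0,1.37,0],[-0.112,-0.213,-0.11,0,0,1.44,0],[-0.1155,-0.219,-0.11,0,0,1.48,0],[-0.1155,-0.219,-0.11,0,0,1.48,0],[-0.1155,-0.219,-0.11,0,0,1.48,0],[-0.1155,-0.219,-0.11,0,0,1.48,0]]

```text
t: 20.8
eef_pos: [0.4501, -0.0724, 0.1872]
tool_rot: [-0.0, 0.707, 0.708, 0.001]
contact_force: [0.2, -0.1, -4.1]
gripper_width: 0.38
grasp_force: 70.4
```

```bash
python3 - <<'E'
from h import *
go(.4502,-.073,.065+.0187,0)
E
```

```text
row [-0.0007 -0.      0.1222] [ 0.01 -0.01  0.02]
```

Request:
servo_tool:
  motion:
    - [[-0.0007,0,0.02,0,0,0,0],[-0.0007,0,0.05,0,0,0,0],[-0.0007,0,0.08,0,0,0,0],[-0.0007,0,0.105,0,0,0,0],[-0.0007,0,0.117,0,0,0,0],[-0.0007,0,0.122,0,0,0,0],[-0.0007,0,0.122,0,0,0,0],[-0.0007,0,0.122,0,0,0,0],[-0.0007,0,0.122,0,0,0,0]]

```text
t: 21.55
eef_pos: [0.4505, -0.0736, 0.066]
tool_rot: [0.0, 0.707, 0.707, 0.001]
contact_force: [0.3, -0.0, -4.2]
gripper_width: 0.381
grasp_force: 70.5
```

```bash
python3 - <<'E'
from h import *
import cv2
c=bot.read_camera('scene');s=c['img'][:,:,::-1].copy()
for p in((.4502,-.073,.015),(.4502,-.073,.062),(.4505,.087,.12),(.4505,.087,.015)):
    q=proj(c,p); cv2.drawMarker(s,tuple(int(round(v)) for v in q),(0,255,255),0,5)
cv2.imwrite('pics/s3.png',cv2.resize(s[110:310,150:330],None,fx=3,fy=3,interpolation=cv2.INTER_CUBIC))
E
```

```text
(no output)
```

View pics/s3.png

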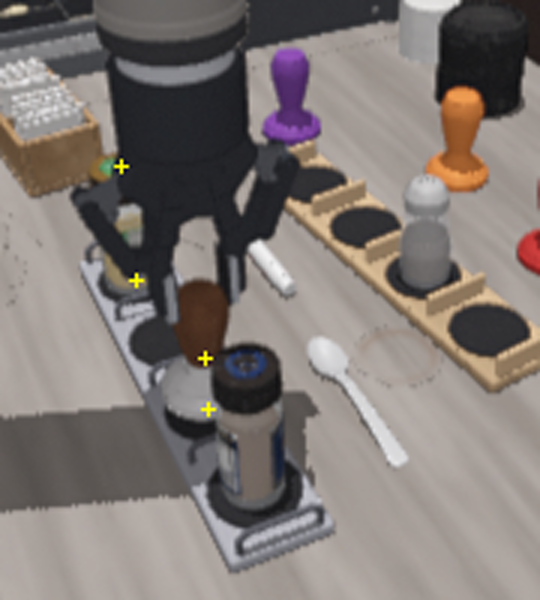

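The tamper hangs upright over the third pad, with its foot at about (200,400). The blue jar stands at (250,490). The mill is still in place at (425,240). The green jar is partly hidden.

Request:
servo_tool:
  motion:
    - [[0,0,0.006,0,0,0,0],[0,0,0.011,0,0,0,0],[0,0,0.015,0,0,0,0],[0,0,0.0165,0,0,0,0],[0,0,0.0175,0,0,0,0],[0,0,0.0175,0,0,0,0],[0,0,0.0175,0,0,0,0]]

```text
t: 22.18
eef_pos: [0.449, -0.0738, 0.0482]
tool_rot: [-0.001, 0.707, 0.707, 0.0]
contact_force: [-4.2, 0.1, 10.8]
gripper_width: 0.383
grasp_force: 72.7
```

Contact. Release slowly and retreat.

Request:
servo_tool:
  motion:
    - [[0,0,0,0,0,0,0.45],[0,0,0,0,0,0,0.55],[0,0,0,0,0,0,0.75],[0,0,0,0,0,0,1],[0,0,0,0,0,0,1],[0,0,0,0,0,0,1],[0,0,0,0,0,0,1],[0,0,-0.03,0,0,0,1],[0,0,-0.07,0,0,0,1],[0,0,-0.11,0,0,0,1],[0,0,-0.15,0,0,0,1],[0,0,-0.16,0,0,0,1],[0,0,-0.16,0,0,0,1]]
  grip_force: 30

```text
t: 23.27
eef_pos: [0.4517, -0.0737, 0.2106]
tool_rot: [0.001, 0.707, 0.707, 0.004]
contact_force: [-0.5, -0.0, 0.3]
gripper_width: 1.003
grasp_force: 0.0
```

```bash
python3 - <<'E'
from h import *
go(.656,-.0075,.22,.1286)
E
```

```text
row [0.066  0.2042 0.0109] [ 0.08 -0.04 -1.47]
```

Request:
servo_tool:
  motion:
    - [[0.01,0.03,0,0,0,-0.2,1],[0.021,0.065,0,0,0,-0.5,1],[0.032,0.1,0,0,0,-0.8,1],[0.044,0.135,0,0,0,-1.1,1],[0.055,0.17,0.005,0,0,-1.3,1],[0.063,0.195,0.01,0.05,0,-1.47,1],[0.066,0.204,0.011,0.05,0,-1.47,1],[0.066,0.204,0.011,0.05,0,-1.47,1],[0.066,0.204,0.011,0.05,0,-1.47,1],[0.066,0.204,0.011,0.05,0,-1.47,1]]

```text
t: 24.1
eef_pos: [0.6516, -0.0092, 0.1962]
tool_rot: [-0.002, 0.661, 0.75, -0.002]
contact_force: [-0.1, -0.1, -0.5]
gripper_width: 1.0
grasp_force: 0.0
```

```bash
python3 - <<'E'
from h import *
go(.656,-.0075,.09,.1286)
E
```

```text
row [0.001  0.0053 0.1249] [-0.07 -0.02 -0.03]
```

Request:
servo_tool:
  motion:
    - [[0.001,0.0045,0.03,-0.05,0,0,1],[0.001,0.0045,0.06,-0.05,0,0,1],[0.001,0.0045,0.09,-0.05,0,0,1],[0.001,0.0045,0.11,-0.05,0,0,1],[0.001,0.0045,0.12,-0.05,0,0,1],[0.001,0.0045,0.12,-0.05,0,0,1],[0.001,0.0045,0.12,-0.05,0,0,1]]

```text
t: 24.68
eef_pos: [0.6569, -0.0067, 0.0777]
tool_rot: [-0.0, 0.661, 0.751, 0.001]
contact_force: [0.5, -0.9, 0.7]
gripper_width: 1.0
grasp_force: 0.0
```

```bash
python3 - <<'E'
from h import *
go(.656,-.008,.038+.0187,.1286)
E
```

```text
row [-0.0012 -0.0011  0.0397] [ 0.01 -0.02 -0.01]
```

Request:
servo_tool:
  motion:
    - [[-0.001,-0.001,0.015,0,0,0,1],[-0.001,-0.001,0.03,0,0,0,1],[-0.001,-0.001,0.04,0,0,0,1],[-0.001,-0.001,0.04,0,0,0,1],[-0.001,-0.001,0.04,0,0,0,0.7],[-0.001,-0.001,0.04,0,0,0,0.5],[-0.001,-0.001,0.04,0,0,0,0.3],[-0.001,-0.001,0.04,0,0,0,0.3],[-0.001,-0.001,0.04,0,0,0,0.3],[-0.001,-0.001,0.04,0,0,0,0.3]]

```text
t: 25.52
eef_pos: [0.6566, -0.0072, 0.0374]
tool_rot: [-0.0, 0.66, 0.751, 0.001]
contact_force: [-1.2, 0.5, 4.5]
gripper_width: 0.37
grasp_force: 29.7
```

```bash
python3 - <<'E'
from h import *
go(.4503,.007,.19,0)
E
```

```text
row [ 0.0407 -0.2027 -0.134 ] [ 0.01 -0.02  1.47]
```

Width 0.37 (33 mm) means the fingers are on the cap. Open and go lower, onto the body.

Request:
servo_tool:
  motion:
    - [[0,0,0,0,0,0,0.6],[0,0,0,0,0,0,0.9],[0,0,0,0,0,0,1],[0,0,0.007,0,0,0,1],[0,0,0.014,0,0,0,1],[0,0,0.018,0,0,0,1],[0,0,0.018,0,0,0,1],[0,0,0.018,0,0,0,0.7],[0,0,0.018,0,0,0,0.5],[0,0,0.018,0,0,0,0.3],[0,0,0.018,0,0,0,0.3],[0,0,0.018,0,0,0,0.3],[0,0,0.018,0,0,0,0.3]]
  grip_force: 35

```text
t: 26.6
eef_pos: [0.6564, -0.0073, 0.0193]
tool_rot: [-0.0, 0.66, 0.751, 0.001]
contact_force: [-2.3, -1.0, 4.7]
gripper_width: 0.417
grasp_force: 34.8
```

```bash
python3 - <<'E'
from h import *
go(.4503,.007,.18,0)
E
```

```text
row [ 0.0407 -0.2025 -0.1421] [ 0.01 -0.02  1.47]
```

Request:
servo_tool:
  motion:
    - [[0,0,0,0,0,0,0.6],[0,0,0,0,0,0,0.9],[0,0,0,0,0,0,1],[0,0,0.005,0,0,0,1],[0,0,0.01,0,0,0,1],[0,0,0.012,0,0,0,1],[0,0,0.012,0,0,0,1],[0,0,0.012,0,0,0,0.7],[0,0,0.012,0,0,0,0.5],[0,0,0.012,0,0,0,0.3],[0,0,0.012,0,0,0,0.3],[0,0,0.012,0,0,0,0.3],[0,0,0.012,0,0,0,0.3]]

```text
t: 27.68
eef_pos: [0.6564, -0.0072, 0.0073]
tool_rot: [-0.0, 0.66, 0.751, 0.001]
contact_force: [-1.3, 1.0, 5.7]
gripper_width: 0.456
grasp_force: 35.1
```

```bash
python3 - <<'E'
from h import *
go(.4503,.007,.17,0)
E
```

```text
row [ 0.0407 -0.2025 -0.1441] [ 0.01 -0.02  1.47]
```

Request:
servo_tool:
  motion:
    - [[0,0,-0.005,0,0,0,0.3],[0,0,-0.015,0,0,0,0.3],[0,0,-0.025,0,0,0,0.3],[0,0,-0.03,0,0,0,0.3],[0,0,-0.03,0,0,0,0.3],[0,0,-0.03,0,0,0,0.3]]

```text
t: 28.18
eef_pos: [0.6566, -0.0071, 0.0373]
tool_rot: [-0.0, 0.66, 0.751, 0.001]
contact_force: [0.8, -0.3, -1.1]
gripper_width: 0.456
grasp_force: 35.0
```

```bash
python3 - <<'E'
from h import *
import cv2
go(.4503,.007,.17,0)
c=bot.read_camera('scene');t=bot.read_camera('top')
s=c['img'][:,:,::-1].copy();m=t['img'][:,:,::-1].copy()
for k,i in((c,s),(t,m)):
  for p in((.4505,.087,.12),(.4505,.087,.015),(.4502,-.073,.045),(.4502,-.073,.102),(.4501,-.153,.12)):
    q=proj(k,p); cv2.drawMarker(i,tuple(int(round(v)) for v in q),(0,255,255),0,3)
a=cv2.resize(s[110:310,160:320],None,fx=3,fy=3,interpolation=cv2.INTER_CUBIC);b=cv2.resize(m[190:290,195:375],(320,178),interpolation=cv2.INTER_CUBIC)
b=cv2.copyMakeBorder(b,0,600-178,0,0,0);cv2.imwrite('pics/m6.png',np.hstack([a,b]))
E
```

```text
row [ 0.0406 -0.2026 -0.1142] [ 0.01 -0.02  1.47]
```

View pics/m6.png

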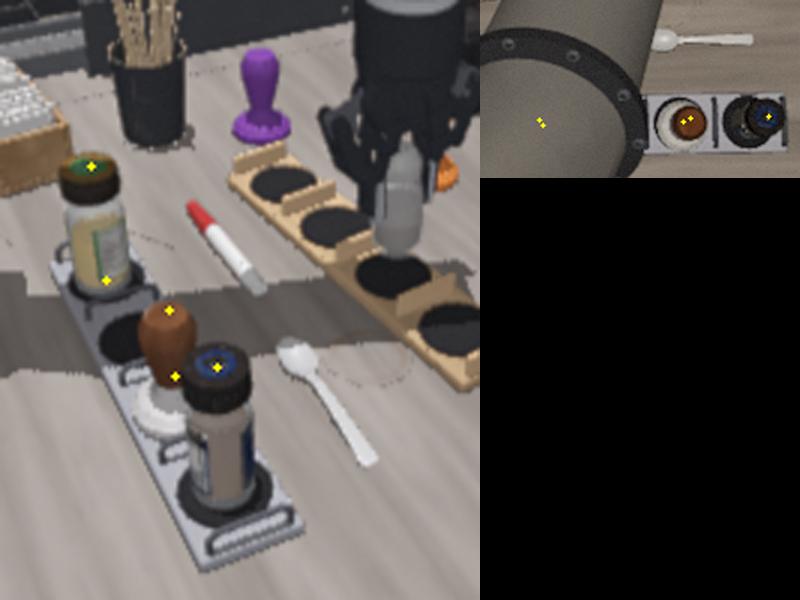

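All three placed things stand upright on their marks: green lid (92,165), tamper knob (168,315), blue lid (217,366). The mill is held upright at (400,205). Carry it over.

Request:
servo_tool:
  motion:
    - [[0,0,-0.015,0,0,0,0.3],[0,0,-0.04,0,0,0,0.3],[0,0,-0.065,0,0,0,0.3],[0.001,-0.006,-0.085,0,0,0.04,0.3],[0.004,-0.018,-0.095,0,0,0.13,0.3],[0.007,-0.035,-0.1,0,0,0.25,0.3],[0.011,-0.054,-0.1,0,0,0.39,0.3],[0.015,-0.073,-0.1,0,0,0.53,0.3],[0.018,-0.092,-0.1,0,0,0.67,0.3],[0.022,-0.111,-0.1,0,0,0.8,0.3],[0.026,-0.13,-0.1,0,0,0.94,0.3],[0.03,-0.149,-0.1,0,0,1.08,0.3],[0.034,-0.168,-0.1,0,0,1.2,0.3],[0.037,-0.184,-0.1,0,0,1.32,0.3],[0.039,-0.196,-0.1,0,0,1.42,0.3],[0.0406,-0.2026,-0.1,0,0,1.47,0.3],[0.0406,-0.2026,-0.1,0,0,1.47,0.3],[0.0406,-0.2026,-0.1,0,0,1.47,0.3],[0.0406,-0.2026,-0.1,0,0,1.47,0.3]]

```text
t: 29.87
eef_pos: [0.4512, 0.007, 0.1372]
tool_rot: [-0.0, 0.707, 0.707, 0.001]
contact_force: [0.6, -0.1, -1.6]
gripper_width: 0.455
grasp_force: 35.2
```

```bash
python3 - <<'E'
from h import *
go(.4503,.007,.013+.0187,0)
E
```

```text
row [-0.0002 -0.0011  0.1242] [ 0.01 -0.02  0.01]
```

Request:
servo_tool:
  motion:
    - [[0,-0.001,0.02,0,0,0,0.3],[0,-0.001,0.05,0,0,0,0.3],[0,-0.001,0.08,0,0,0,0.3],[0,-0.001,0.105,0,0,0,0.3],[0,-0.001,0.118,0,0,0,0.3],[0,-0.001,0.124,0,0,0,0.3],[0,-0.001,0.126,0,0,0,0.3],[0,-0.001,0.1285,0,0,0,0.3],[0,-0.001,0.1285,0,0,0,0.3],[0,-0.001,0.1285,0,0,0,0.3]]

```text
t: 30.7
eef_pos: [0.4499, 0.0073, 0.0089]
tool_rot: [-0.0, 0.707, 0.707, 0.001]
contact_force: [0.1, -0.7, -1.2]
gripper_width: 0.453
grasp_force: 35.2
```

Request:
servo_tool:
  motion:
    - [[0,0,0.0008,0,0,0,0.3],[0,0,0.0016,0,0,0,0.3],[0,0,0.002,0,0,0,0.3],[0,0,0.002,0,0,0,0.3]]

```text
t: 31.03
eef_pos: [0.4496, 0.0075, 0.0071]
tool_rot: [-0.001, 0.707, 0.707, 0.001]
contact_force: [-2.1, -0.1, 10.3]
gripper_width: 0.457
grasp_force: 37.0
```

Contact. Release, retreat upwards, then move away to the left-front so the top camera can see.

Request:
servo_tool:
  motion:
    - [[0,0,0,0,0,0,0.5],[0,0,0,0,0,0,0.6],[0,0,0,0,0,0,0.8],[0,0,0,0,0,0,1],[0,0,0,0,0,0,1],[0,0,0,0,0,0,1],[0,0,-0.02,0,0,0,1],[0,0,-0.05,0,0,0,1],[0,0,-0.09,0,0,0,1],[0,0,-0.13,0,0,0,1],[0,0,-0.17,0,0,0,1],[0,0,-0.21,0,0,0,1],[0,0,-0.25,0,0,0,1],[0.02,0,-0.28,0,0,0,1],[0.05,0,-0.28,0,0,0,1],[0.09,0,-0.28,0,0,0,1],[0.13,0,-0.28,0,0,0,1],[0.17,0,-0.28,0,0,0,1],[0.21,0,-0.28,0,0,0,1],[0.25,0,-0.28,0,0,0,1]]

```text
t: 32.7
eef_pos: [0.4485, 0.2586, 0.2864]
tool_rot: [-0.001, 0.707, 0.707, 0.0]
contact_force: [1.6, -1.3, 0.7]
gripper_width: 1.001
grasp_force: 0.0
```

Request:
servo_tool:
  motion:
    - [[0.03,0,0,0,0,0,1],[0.06,0,0,0,0,0,1],[0.09,0,0,0,0,0,1],[0.12,-0.02,0,0,0,0,1],[0.15,-0.04,0,0,0,0,1],[0.15,-0.04,0,0,0,0,1],[0.15,-0.04,0,0,0,0,1]]

```text
t: 33.28
eef_pos: [0.407, 0.4088, 0.286]
tool_rot: [-0.0, 0.705, 0.709, -0.0]
contact_force: [-0.2, 0.1, 0.6]
gripper_width: 1.003
grasp_force: 0.0
```

```bash
python3 - <<'E'
from h import *
import cv2
c=bot.read_camera('scene');t=bot.read_camera('top')
s=c['img'][:,:,::-1].copy();m=t['img'][:,:,::-1].copy()
for k,i in((c,s),(t,m)):
  for p in((.4505,.087,.12),(.4503,.007,.105),(.4502,-.073,.045),(.4501,-.153,.12)):
    q=proj(k,p); cv2.drawMarker(i,tuple(int(round(v)) for v in q),(0,255,255),0,3)
a=cv2.resize(s[140:310,160:280],(360,510),interpolation=cv2.INTER_CUBIC);b=cv2.resize(m[220:290,195:375],(440,171),interpolation=cv2.INTER_CUBIC)
b=cv2.copyMakeBorder(b,0,510-171,0,0,0);cv2.imwrite('pics/m7.png',np.hstack([a,b]))
E
```

```text
(no output)
```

View pics/m7.png

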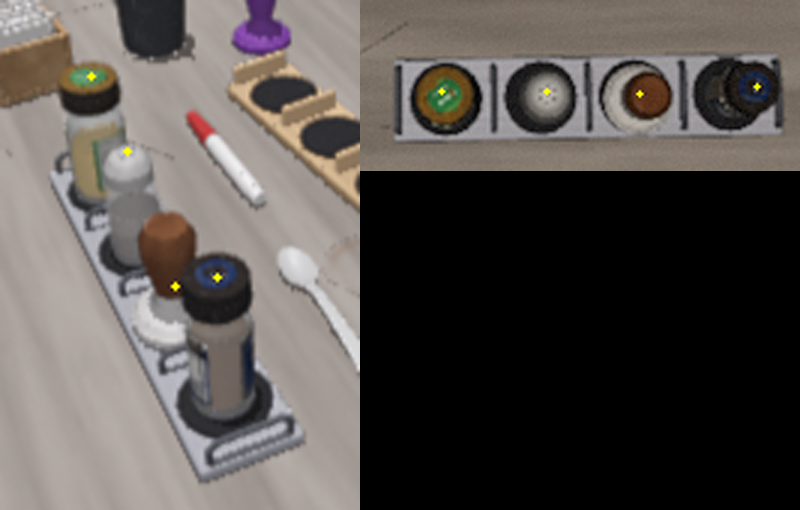

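The order is right: green, mill, tamper, blue. All stand upright and close to their marks. The green lid seems a few mm to the right, so I'll measure it numerically.

```bash
python3 - <<'E'
from h import *
import cv2
t=bot.read_camera('top');hsv=cv2.cvtColor(t['img'],cv2.COLOR_RGB2HSV)
def circ(m,x0,x1,z,n):
    k=np.zeros_like(m);k[225:280,x0:x1]=m[225:280,x0:x1]
    cs,_=cv2.findContours(cv2.morphologyEx(k,cv2.MORPH_OPEN,np.ones((3,3),np.uint8)),0,1)
    c=cv2.convexHull(max(cs,key=cv2.contourArea));e=cv2.minEnclosingCircle(c);mm=cv2.moments(c)
    u=(mm['m10']/mm['m00'],mm['m01']/mm['m00']);print(n,np.round(u,1),round(e[1],1),ray(t,*u,z).round(4))
circ(cv2.inRange(hsv,(5,110,50),(90,255,255)),208,250,.118,'green lid')
circ(cv2.inRange(hsv,(0,90,30),(20,255,255)),285,330,.09,'knob')
E
```

```text
green lid [229.1 258.6] 11.9 [0.4476 0.0855]
knob [312.2 258.6] 9.5 [ 0.4468 -0.0732]
```

```bash
python3 -c "
from station import bot
print(bot.hand_in())"
```

```text
the job is handed in; nothing more can be done
None
```

The job is handed in: the steel rack now holds, left to right, the green jar, mill, tamper and blue jar, all upright and released. By the cameras they stand within about 3–4 mm of the middles of their places.

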